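Open the spark guard of the bench vice and hold its gate wide

TASK

Open the spark guard around the small bench vice so that a colleague can take the workpiece out: squeeze the yellow catch fully home between the fingers first, then the red one, each from both sides. Then swing the gate (its black handle is there for that) past its detent towards you until it stands wide open, at 70 degrees or a little more, and finish while still holding it there with the fingers, because left alone it springs back. Leave all the loose things lying about as they are.

Things in the scene. Friction and masses are not known exactly. Their poses are not given: they have to be found in the camera images.
- guard: cream spark guard, a mesh cage 250 mm wide (y), 215 deep (x), 160 high, fixed, a small green vice inside. Origin on the table, mid-width in the closed gate's plane; x points into the cage (away from the robot, give or take the yaw), y along the closed gate to its hinge. A grey rail (top 160 mm high, x = 12 to 58 mm) carries the catches at x = 35, y = 50 and -40 mm; which is which differs
- yellow_catch_grip (a point): point midway between the two yellow tabs, 198 mm above the table, 20 below their tops: squeeze here from above, fingers closing along guard y. Over their outer faces the tabs measure 46 mm at the start, 24 when fully squeezed. The catch's base plate is 32 mm below; the other catch 90 mm away along guard y
- red_catch_grip (a point): point midway between the two red tabs, 198 mm above the table, 20 below their tops: squeeze here from above, fingers closing along guard y. Over their outer faces the tabs measure 46 mm at the start, 24 when fully squeezed. The catch's base plate is 32 mm below; the other catch 90 mm away along guard y
- yellow_left_tab: the yellow catch's left (+y) finger tab: upright yellow block, 24 mm deep (guard x), 10 thick (guard y), 51 high, 167 to 218 mm above the table. Its centre starts +18 mm along guard y from point yellow_catch_grip (its origin lies at its catch's middle, on the rail: aim by the point)
- yellow_right_tab: the yellow catch's right (-y) finger tab: upright yellow block, 24 mm deep (guard x), 10 thick (guard y), 51 high, 167 to 218 mm above the table. Its centre starts -18 mm along guard y from point yellow_catch_grip (its origin lies at its catch's middle, on the rail: aim by the point)
- red_left_tab: the red catch's left (+y) finger tab: upright red block, 24 mm deep (guard x), 10 thick (guard y), 51 high, 167 to 218 mm above the table. Its centre starts +18 mm along guard y from point red_catch_grip (its origin lies at its catch's middle, on the rail: aim by the point)
- red_right_tab: the red catch's right (-y) finger tab: upright red block, 24 mm deep (guard x), 10 thick (guard y), 51 high, 167 to 218 mm above the table. Its centre starts -18 mm along guard y from point red_catch_grip (its origin lies at its catch's middle, on the rail: aim by the point)
- yellow_catch (a joint): how far each yellow tab is pushed in, m: 0 to 0.002 at the start, 0.011 fully squeezed (both move alike, towards each other). About 6 N squeezes them; no return spring, they stay where they are left. Dark barbs, 40 to 48 mm in front of the tabs, hold two lugs on the gate until the tabs are in by about 8 mm
- red_catch (a joint): how far each red tab is pushed in, m: 0 to 0.002 at the start, 0.011 fully squeezed (both move alike, towards each other). About 6 N squeezes them; no return spring, they stay where they are left. Dark barbs, 40 to 48 mm in front of the tabs, hold two lugs on the gate until the tabs are in by about 8 mm
- gate: the guard's front gate: cream frame, wire mesh, red band; 10 mm thick, 195 wide, from 32 to 160 mm above the table, about 0.5 kg; four steel lugs on top reach 186 mm. Origin on the hinge axis at table height; shut, its axes are the guard's; it extends from the hinge along its own -y and its front faces its own -x
- gate_hinge (a joint): gate angle, rad: 0 shut (0.04 of play when caught), 1.5 at its stop. Opens towards the robot, clockwise from above, about point gate_axis. Its spring pulls it shut throughout: 1 N at the handle when shut, 3 N at 1.25. The detent, a sprung ball under the gate, resists with 3 to 5 N more from 0.33 to 0.57; let go wider than that, the gate springs back to about 0.55 and rests on the detent. Wide open is beyond 1.1; aim at 1.22 to 1.3
- gate_axis (a point): point on the gate's upright hinge axis, 195 mm above the table
- gate_handle_grip (a point): point on the axis of the gate's handle, an upright black rod 18 mm in diameter, 143 to 218 mm above the table; this point is 195 mm above the table, 34 mm in front of the gate's middle plane (gate -x) and 187 mm from the hinge axis along the gate (gate -y). Pinch it from above; free all round above 160 mm but for the gate's lugs, 34 mm behind
- flange: turned steel flange, 48 mm across, 26 high, on the guard's floor left of the vice; origin under its centre; bystander, leave it alone
- offcut: steel bar offcut 110 x 30 x 20 mm lying on the table; origin under its centre; bystander, leave it alone
- file: flat file, 260 mm long, orange handle, lying on the table; origin on the table, 115 mm from the handle's end; bystander, leave it alone
- oil_bottle: whitish bottle with red cap, 56 mm across, 150 high, upright; origin under its centre; bystander, leave it alone
- screw_jar: glass jar with steel lid, 64 mm across, 80 high, upright; origin under its centre; bystander, leave it alone
- hammer: hammer lying on the table; origin at its middle; bystander, leave it alone
- mug: blue mug, 76 mm across, 90 high, upright; origin under its centre; bystander, leave it alone

How it is judged (in metres and radians):
On the way, in this order (a step that is already met when the one before it is completed fails the run):
1. the yellow catch is squeezed fully home between the fingers, the red one not yet (value of joint yellow_catch above 0.009 m and contact force between the fingers and yellow_left_tab above 1 N and contact force between the fingers and yellow_right_tab above 1 N and value of joint red_catch below 0.005 m), for 0.1 s.
2. the red catch is squeezed fully home between the fingers (value of joint red_catch above 0.009 m and contact force between the fingers and red_left_tab above 1 N and contact force between the fingers and red_right_tab above 1 N), for 0.1 s.
3. the fingers swing the gate past its detent (value of joint gate_hinge above 0.65 rad and contact force between the fingers and gate above 0.5 N), for 0.05 s.
At the end, for the whole second after the job is handed in: the gate stands wider than 1.1 rad and still (under 0.1 rad/s), the fingers press on or grip it with more than 1 N, both catches are still pushed in (8 mm or more of 11), and every loose bystander is within 30 mm of where it began (value of joint gate_hinge above 1.1 rad and velocity of joint gate_hinge between -0.1 and 0.1 rad/s and contact force between the fingers and gate above 1 N and value of joint each of yellow_catch, red_catch above 0.008 m and distance of each of flange, offcut, file, oil_bottle, screw_jar, hammer, mug from where it was at the start of the episode below 0.03 m); the arm keeps its last pose, push and grip.
It fails at once if a bystander is shifted by more than 30 mm (distance of any of flange, offcut, file, oil_bottle, screw_jar, hammer, mug from where it was at the start of the episode above 0.03 m).
It also fails if it takes over 58 s, if anything falls off the work surface, if the arm or the gripper's body presses on something with over 40 N, if the wrist force passes 120 N, or if a joint passes its speed limit or range.

ROBOT

A 6-joint arm with a two-finger parallel gripper is mounted at the origin on the work surface. World frame = base frame: x ahead of the robot, y to its left, z up, the work surface at z = 0. Lengths are in mm, angles in rad, forces in N, time in s.
With the tool pointing down it reaches from about 350 to 775 mm from the base axis. Payload 7.3 kg.
Tool frame: the origin (TCP) lies on the centre line of the jaws, within the pads' length; the fingertips stand 22 mm ahead of it and the grasp point (between the pads) lies 3 mm ahead of it; z points along the fingers, y is the direction in which the jaws open and shut (so a half turn about z gives the same grasp; the last joint's range is limited). The gripper opens to 92 mm and grips with 3 to 60 N. Pads are 19 mm wide; open, the fingers measure 130 mm over their backs; the gripper's body (75 mm by 190 mm) begins 47 mm behind the grasp point.
Start: joints at [-1.249, 0.342, 1.524, -0, 1.275, -0.146], TCP at [236.759, -468.605, 219.341] pointing down, gripper open.
Joint ranges: [-2.53, 2.53], [-0.77, 2.02], [0.04, 2.7], [-1, 4.14], [0.28, 2.66], [-3.11, 3.11]. Speed limits (rad/s): [2.57, 2.57, 3.14, 3.14, 3.14, 3.14].

INTERFACE

Orientations are given as [roll, pitch, yaw] about the fixed x, y, z axes, in that order (R = Rz(yaw) Ry(pitch) Rx(roll)).
In Python, from plant import get_obs, capture, close_job gives the robot as it stands.
- The arm moves only by the tool carry_out, never from a script. Its arguments are lists of equal length, an entry for each row: "xyz": the shift along the tool's x, y, z scaled (see below), a list of three; "dr": the turn, a rotation vector about the tool's x, y, z scaled (see below), a list of three. A call has 1 to 8 rows; each row shifts and turns the commanded pose from where the row before left it, along the tool's axes as they then stand; what a row does not reach is not made up. The controller multiplies each number of a shift by 0.06 m and each number of a turn by 8 degrees. A row lasts 1/8 s, in which the tool goes at most 62.5 mm and 10.7 degrees, less where a joint would pass 70% of its speed; a pose out of reach is approached as far as the arm can. A call with a number of a shift or a turn outside -1 to 1 is refused whole. A call with a gripper value outside its range is refused whole. "gripper" is the gripper's target within -1 to 1 (fully open at 1, half-way at 0, shut at -1), set as the call begins (left out, the last holds). The fingers move at their own pace and stop on an object; the grip force is fixed at half the most. Time passes only in rows, so rows that do not move let the fingers close. It gives the time, the measured TCP pose, the force and the opening at its end, in the units of the state.
- get_obs(): the state, without advancing time (a new reading comes with each control period).
- capture(name): name is "scene" or "side" or "wrist"; returns a dict with "image" (384x512x3 uint8, blue, green, red), "fx", "fy", "cx", "cy" (pixels), "pose" (4x4, takes a point from camera to world coordinates). Camera axes: x right, y up, looking along -z (the intrinsics and any distortion apply to the point x, -y, -z); pixel columns grow to the right and rows downward; lengths in mm; the calibration is good to about 2 mm. The wrist camera is an equidistant fisheye: a pixel r from the principal point sees the ray r / f radians off the axis. A picture is of the moment at which its call begins. There is no depth.
- close_job(): hands the job in, once; it reports no verdict.
The state is a dict: "time": time; "joint_positions": joint angles; "dq": joint speeds; "tau": joint torques, N m; "tool_pos": TCP position; "tcp_rot": TCP orientation; "contact_force": force on the tool from outside, world axes, zero at the start; "moment": the same for the moment, N m; "grip_width": finger opening in mm.
Only numpy, scipy, OpenCV 4.12 (cv2) and the standard library are available. Lean on these libraries where they do the work, as an engineer would, in place of code of your own. Each camera call takes 0.05 s, during which the arm holds its last target.

## Working session

There is one attempt and no reset: what is moved stays moved. The work goes in short steps, Python scripts to look and compute and a tool call to move; the robot and the scene stay as the last step left them, time stands still between calls to the robot, and variables do not carry over. Pictures are saved under pics/ and viewed, and the job is handed in when it is done.

Besides the shell and the picture viewer there is one more tool, called after ">>>" as name(argument=value, ...), one argument or row to a line, values as JSON. carry_out: Moves the arm, as the interface text tells. Shifts and turns lie within -1 to 1; 1 stands for 0.06 m of shift or 8 degrees of turn. Its arguments: {"type":"object","properties":{"xyz":{"type":"array"},"dr":{"type":"array"},"gripper":{"type":"number"}},"required":["xyz","dr"]}

```bash
mkdir -p pics; ls
python3 - <<'E'
from plant import *
import cv2,pickle
print(get_obs())
d={}
for n in ("scene","side","wrist"):
    c=capture(n); d[n]=c; cv2.imwrite(f"pics/{n}0.png",c["image"]); print(n,c["fx"],c["fy"],c["cx"],c["cy"],c["pose"], [k for k in c])
pickle.dump(d,open("c0.pkl","wb"))
E
```

```text
pics
{'time': 0.0, 'joint_positions': array([-1.24898743e+00,  3.42721439e-01,  1.52501690e+00, -2.45813128e-05,
        1.27540053e+00, -1.46016288e-01]), 'dq': array([-0.00038886,  0.00061097,  0.00059358, -0.0012675 ,  0.00065349,
        0.00112764]), 'tau': array([-1.14687671e-03, -4.31246567e+01, -2.44225305e+01,  7.17203692e-02,
        5.59252349e-02, -1.25113656e-04]), 'tool_pos': array([ 236.61765262, -468.18340452,  218.64568123]), 'tcp_rot': array([-3.14005947e+00, -2.01715709e-04,  4.67832201e-01]), 'contact_force': array([ 0.57181042,  0.08042999, -0.4075463 ]), 'moment': array([ 0.0225926 ,  0.03281795, -0.04707697]), 'grip_width': 91.56924015692387}
scene 474.3290048409512 474.3290048409512 245.97229344052133 189.52090005245373 [[-1.54509032e-01 -8.44761434e-01  5.12352494e-01  1.32933747e+03]
 [ 9.87956256e-01 -1.36477520e-01  7.29131213e-02  1.03768584e+02]
 [ 8.33040467e-03  5.17447587e-01  8.55674353e-01  1.35219858e+03]
 [ 0.00000000e+00  0.00000000e+00  0.00000000e+00  1.00000000e+00]] ['image', 'fx', 'fy', 'cx', 'cy', 'pose']
side 420.2497107122581 420.2497107122581 247.08322019273794 186.72019912449238 [[-9.91212659e-01  5.99994760e-02 -1.17887773e-01  4.19602741e+02]
 [-1.32094195e-01 -4.95939013e-01  8.58251489e-01  1.07882018e+03]
 [-6.97050632e-03  8.66282032e-01  4.99506610e-01  7.49052962e+02]
 [ 0.00000000e+00  0.00000000e+00  0.00000000e+00  1.00000000e+00]] ['image', 'fx', 'fy', 'cx', 'cy', 'pose']
wrist 297.3186396354542 297.3186396354542 252.5199000430511 191.66315555611686 [[ 4.51693915e-01  8.51038553e-01  2.67779739e-01  3.09533919e+02]
 [-8.92172755e-01  4.31076165e-01  1.34911509e-01 -4.32393498e+02]
 [-6.18567476e-04 -2.99844495e-01  9.53987891e-01  3.85916784e+02]
 [ 0.00000000e+00  0.00000000e+00  0.00000000e+00  1.00000000e+00]] ['image', 'fx', 'fy', 'cx', 'cy', 'pose']
```

View pics/scene0.png

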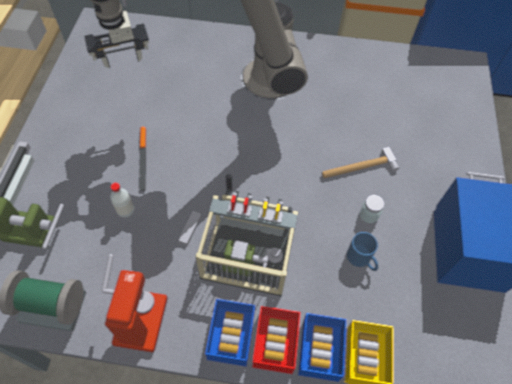

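View pics/side0.png

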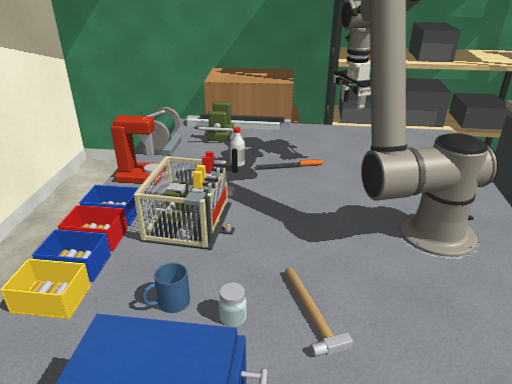

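View pics/wrist0.png

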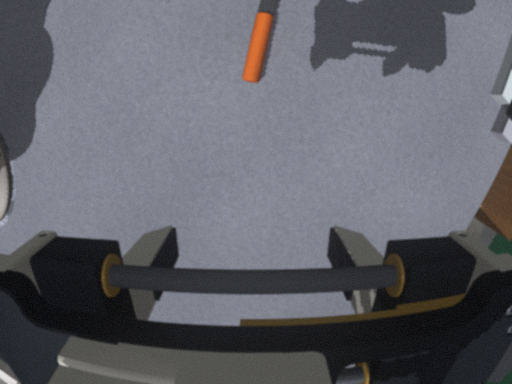

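The scene camera shows the guard around (245,245), with the red tabs at about (240,203), the yellow at (271,210) and the handle at (229,184). I'll zoom in on both views.

Run:
```python
import cv2,pickle
d=pickle.load(open("c0.pkl","rb"))
i=d["scene"]["image"][165:300,185:310]; cv2.imwrite("pics/sz.png",cv2.resize(i,None,fx=4.4,fy=4.4,interpolation=cv2.INTER_CUBIC))
i=d["scene"]["image"][165:235,200:310]; cv2.imwrite("pics/sz2.png",cv2.resize(i,None,fx=7,fy=7,interpolation=cv2.INTER_CUBIC))
i=d["side"]["image"][145:250,125:245]; cv2.imwrite("pics/dz.png",cv2.resize(i,None,fx=5.5,fy=5.5,interpolation=cv2.INTER_CUBIC))
```

```text
(no output)
```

View pics/sz.png

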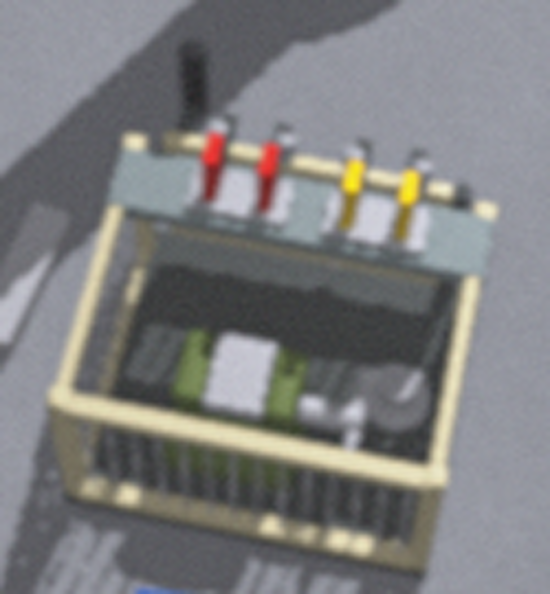

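View pics/sz2.png

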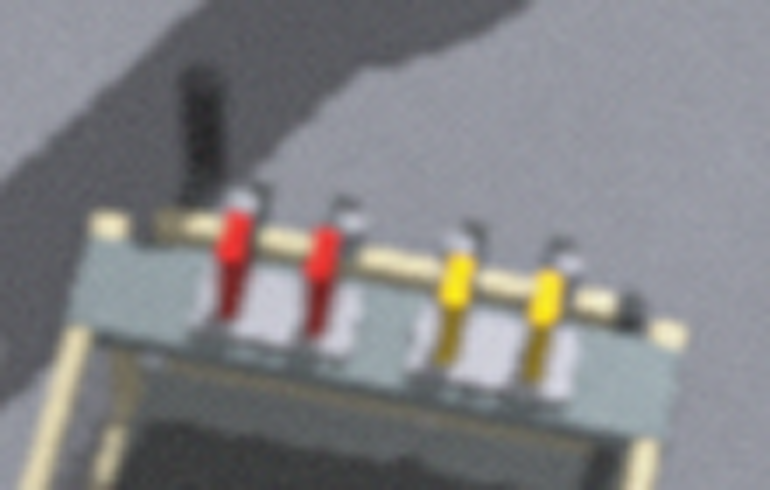

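View pics/dz.png

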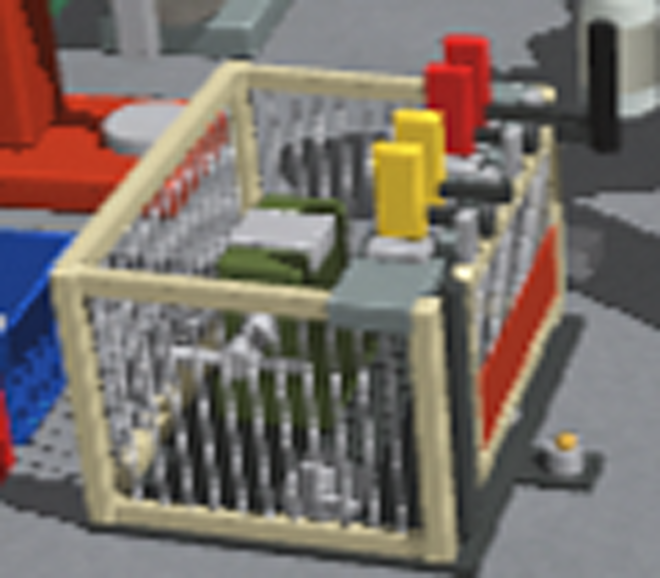

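```bash
cat > h.py <<'E'
import numpy as np,cv2
def proj(c,P,fish=False):
    P=np.atleast_2d(P).astype(float); T=np.linalg.inv(c["pose"]); q=P@T[:3,:3].T+T[:3,3]
    q=q*[1,-1,-1]
    if fish:
        r=np.hypot(q[:,0],q[:,1]); th=np.arctan2(r,q[:,2]); s=th/np.maximum(r,1e-9)
        return np.c_[c["fx"]*q[:,0]*s+c["cx"],c["fy"]*q[:,1]*s+c["cy"]]
    return np.c_[c["fx"]*q[:,0]/q[:,2]+c["cx"],c["fy"]*q[:,1]/q[:,2]+c["cy"]]
def g2w(g,P):
    P=np.atleast_2d(P).astype(float); c,s=np.cos(g[2]),np.sin(g[2])
    return np.c_[g[0]+c*P[:,0]-s*P[:,1],g[1]+s*P[:,0]+c*P[:,1],P[:,2]]
E
python3 - <<'E'
from h import *
import pickle
from scipy.optimize import least_squares
d=pickle.load(open("c0.pkl","rb"))
up=lambda u,k,o:(np.array(u)+.5)/k-.5+o
S=up([(234,236),(323,255),(456,281),(546,298),(200,75)],7,[200,165])
D=up([(399,148),(449,68),(604,25)],5.5,[125,145])
def res(p):
    h=p[3]
    a=proj(d["scene"],g2w(p,[(35,-58,218),(35,-22,218),(35,32,218),(35,68,218),(-34,h-187,218)]))-S
    b=proj(d["side"],g2w(p,[(35,73,218),(35,-17,218),(-34,h-187,218)]))-D
    return np.r_[a.ravel(),b.ravel()]
r=least_squares(res,[700,50,0,100]); print(r.x, r.fun.reshape(-1,2).round(2)); print(np.sqrt(np.diag(np.linalg.inv(r.jac.T@r.jac))))
g=r.x; np.save("g.npy",g)
print(g2w(g,[(35,50,198),(35,-40,198),(-34,g[3]-187,195),(0,g[3],195)]))
E
```

```text
[ 6.51556093e+02  3.50418026e+01 -6.05622019e-02  9.91372113e+01] [[-0.33 -0.33]
 [-0.32 -0.58]
 [-0.11 -0.56]
 [-0.06 -0.48]
 [-0.16  0.21]
 [-0.78  0.82]
 [-0.66  0.9 ]
 [-0.06  0.27]]
[1.10711636 1.40340483 0.01794426 3.103671  ]
[[689.51818552  82.83175455 198.        ]
 [684.07091866  -7.00324578 198.        ]
 [612.30051417 -50.60204829 195.        ]
 [657.55639097 133.99726269 195.        ]]
```

>>> carry_out(
  xyz=[
    [0, 0, -0.35],
    [0, 0, -0.35],
    [0, 0, -0.35],
    [0, 0, -0.35],
    [0, 0, 0],
  ],
  dr=[
    [0, 0, 0.946],
    [0, 0, 0.946],
    [0, 0, 0.946],
    [0, 0, 0.946],
    [0, 0, 0],
  ],
  gripper=0.4,
)

```text
time: 0.78
tool_pos: [236.9, -469.2, 304.4]
tcp_rot: [3.139, -0.001, -0.059]
contact_force: [-0.5, 0.1, -0.9]
grip_width: 64.0
```

```bash
cat >> h.py <<'E'
def R6(r):
    from scipy.spatial.transform import Rotation as R
    return R.from_euler("xyz",r).as_matrix()
def rel(target):
    from plant import get_obs
    o=get_obs(); M=R6(o["tcp_rot"]); v=M.T@(np.array(target)-o["tool_pos"])
    print("t",round(o["time"],2),"pos",o["tool_pos"].round(1),"rot",np.array(o["tcp_rot"]).round(4),"w",round(o["grip_width"],1),"F",o["contact_force"].round(1),"q",o["joint_positions"].round(2))
    print("tool shift units",(v/60).round(2)); return v
E
python3 - <<'E'
from h import *
g=np.load("g.npy"); rel(g2w(g,[(35,50,290)])[0])
E
```

```text
t 0.78 pos [ 236.9 -469.2  304.4] rot [ 3.1389e+00 -1.1000e-03 -5.9400e-02] w 64.0 F [-0.5  0.1 -0.9] q [-1.25  0.29  1.36 -0.    1.48  0.38]
tool shift units [ 6.98 -9.63  0.22]
```

>>> carry_out(
  xyz=[
    [0.5, -0.69, 0],
    [0.5, -0.69, 0],
    [0.5, -0.69, 0],
    [0.5, -0.69, 0],
    [0.5, -0.69, 0],
    [0.5, -0.69, 0],
    [0.5, -0.69, 0],
    [0.5, -0.69, 0],
  ],
  dr=[
    [0, 0, 0],
    [0, 0, 0],
    [0, 0, 0],
    [0, 0, 0],
    [0, 0, 0],
    [0, 0, 0],
    [0, 0, 0],
    [0, 0, 0],
  ],
)

```text
time: 1.78
tool_pos: [496.8, -150.9, 302.0]
tcp_rot: [-3.141, 0.002, -0.057]
contact_force: [0.8, -0.9, 1.0]
grip_width: 64.1
```

>>> carry_out(
  xyz=[
    [0.2, -0.69, 0],
    [0.2, -0.69, 0],
    [0.2, -0.69, 0],
    [0.2, -0.69, 0],
    [0, 0, 0],
    [0, 0, 0],
  ],
  dr=[
    [0, 0, 0],
    [0, 0, 0],
    [0, 0, 0],
    [0, 0, 0],
    [0, 0, 0],
    [0, 0, 0],
  ],
)

```text
time: 2.52
tool_pos: [553.8, 9.6, 302.2]
tcp_rot: [3.141, 0.002, -0.059]
contact_force: [0.7, -0.2, -0.1]
grip_width: 64.1
```

Run:
```python
from h import *
from plant import capture
import pickle
g=np.load("g.npy"); rel(g2w(g,[(35,50,290)])[0])
c=capture("wrist"); pickle.dump(c,open("w1.pkl","wb"))
i=c["image"].copy(); 
P=g2w(g,[(35,-58,218),(35,-22,218),(35,32,218),(35,68,218),(-34,g[3]-187,218)])
print(proj(c,P,True))
cv2.imwrite("pics/w1.png",cv2.resize(i,None,fx=1.5,fy=1.5))
```

```text
t 2.52 pos [553.8   9.6 302.2] rot [ 3.1411e+00  1.9000e-03 -5.8600e-02] w 64.1 F [ 0.7 -0.2 -0.1] q [-0.12  0.35  1.29 -0.    1.51  1.51]
tool shift units [ 2.19 -1.35  0.2 ]
[[283.97454312  43.89428688]
 [240.4983978   43.31852249]
 [176.68161342  46.13333912]
 [137.28143065  50.09131217]
 [317.7548751  125.40946417]]
```

View pics/w1.png

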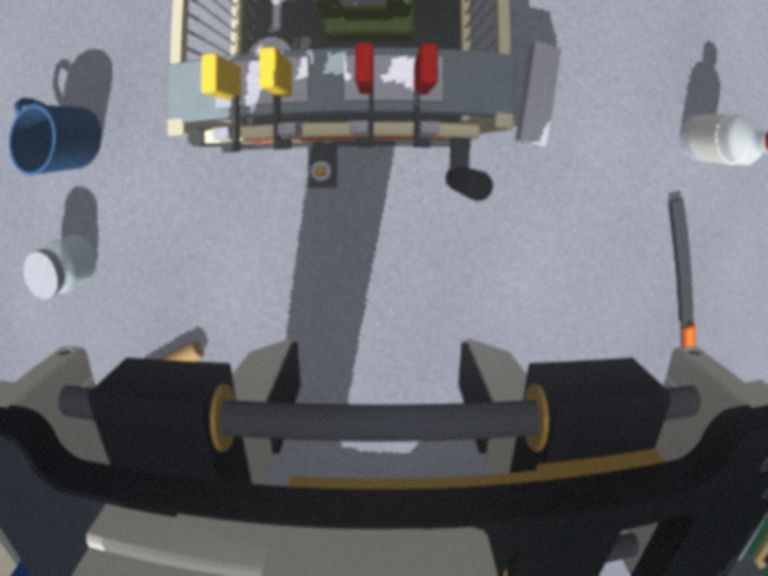

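The wrist view shows the yellow tabs at about (218,75) and (274,70), the red at (365,68) and (427,68), and the handle near (470,183), all in the 1.5x picture. I'll zoom in and refine the pose.

Run:
```python
from h import *
import pickle
c=pickle.load(open("w1.pkl","rb"))
i=c["image"][15:145,110:350]
cv2.imwrite("pics/w1z.png",cv2.resize(i,None,fx=3.3,fy=3.3,interpolation=cv2.INTER_CUBIC))
```

```text
(no output)
```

View pics/w1z.png

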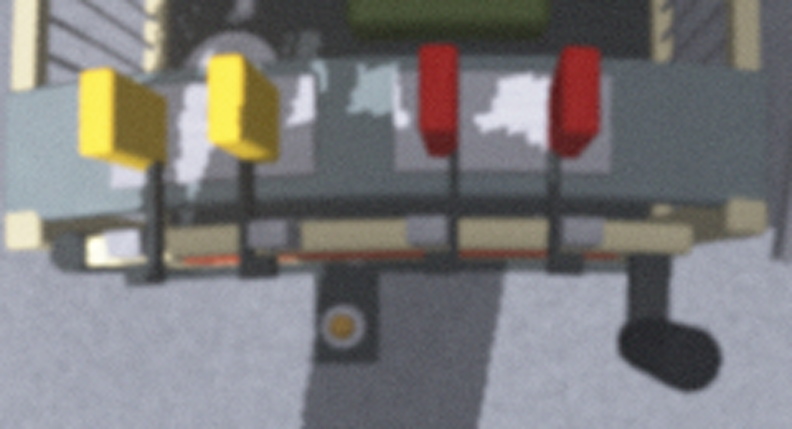

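Run:
```python
from h import *
import pickle
from scipy.optimize import least_squares
d=pickle.load(open("c0.pkl","rb")); w=pickle.load(open("w1.pkl","rb"))
up=lambda u,k,o:(np.array(u)+.5)/k-.5+o
S=up([(234,236),(323,255),(456,281),(546,298),(200,75)],7,[200,165])
D=up([(399,148),(449,68),(604,25)],5.5,[125,145])
W=up([(582,90),(439,88),(226,103),(97,113),(690,358)],3.3,[110,15])
def res(p,ws=(1,1,1)):
    h=p[3]; T=g2w(p,[(35,-58,218),(35,-22,218),(35,32,218),(35,68,218),(-34,h-187,218)])
    a=proj(d["scene"],T)-S
    b=proj(d["side"],g2w(p,[(35,73,218),(35,-17,218),(-34,h-187,218)]))-D
    e=proj(w,T,True)-W
    return np.r_[ws[0]*a.ravel(),ws[1]*b.ravel(),ws[2]*e.ravel()]
for ws in ((1,1,1),(0,0,1),(1,1,0)):
    r=least_squares(res,[700,50,0,100],kwargs=dict(ws=ws)); print(r.x.round(3)); 
    if ws==(1,1,1): g=r.x; print(r.fun.reshape(-1,2).round(1))
np.save("g.npy",g)
print(g2w(g,[(35,50,198),(35,-40,198),(-34,g[3]-187,195),(0,g[3],195)]).round(1))
rel(g2w(g,[(35,50,290)])[0])
```

```text
[ 6.52508e+02  3.32150e+01 -5.20000e-02  1.00471e+02]
[[-1.   0. ]
 [-0.9 -0.3]
 [-0.7 -0.4]
 [-0.6 -0.4]
 [-0.6  0.7]
 [-0.8  0.6]
 [-0.9  0.6]
 [-0.6  0.1]
 [-0.3  0.3]
 [-0.4  0.6]
 [ 0.2 -0.7]
 [-0.2  0.5]
 [-0.1  0.2]]
[ 6.52609e+02  3.30010e+01 -5.00000e-02  1.00656e+02]
[ 6.51556e+02  3.50420e+01 -6.10000e-02  9.91370e+01]
[[690.   81.3 198. ]
 [685.4  -8.5 198. ]
 [614.1 -51.4 195. ]
 [657.7 133.6 195. ]]
t 2.58 pos [553.9   9.1 302.5] rot [ 3.1412e+00  1.4000e-03 -6.0000e-02] w 64.4 F [ 0.4 -0.8  0.5] q [-0.12  0.35  1.29 -0.    1.51  1.51]
tool shift units [ 2.19 -1.34  0.21]
```

>>> carry_out(
  xyz=[
    [0.55, -0.335, 0],
    [0.55, -0.335, 0],
    [0.55, -0.335, 0.1],
    [0.54, -0.335, 0.1],
    [0, 0, 0],
    [0, 0, 0],
  ],
  dr=[
    [0, 0, -0.06],
    [0, 0, 0],
    [0, 0, 0],
    [0, 0, 0],
    [0, 0, 0],
    [0, 0, 0],
  ],
)

```text
time: 3.32
tool_pos: [689.5, 81.6, 291.2]
tcp_rot: [3.141, 0.001, -0.053]
contact_force: [-0.4, -0.2, 0.2]
grip_width: 64.7
```

Run:
```python
from h import *
from plant import capture
g=np.load("g.npy"); rel(g2w(g,[(35,50,201)])[0])
c=capture("wrist")
cv2.imwrite("pics/w2.png",cv2.resize(c["image"],None,fx=1.5,fy=1.5))
c=capture("scene"); i=c["image"][120:260,170:330]
cv2.imwrite("pics/s2.png",cv2.resize(i,None,fx=4.2,fy=4.2,interpolation=cv2.INTER_CUBIC))
```

```text
t 3.33 pos [689.5  81.6 291.2] rot [ 3.141e+00  6.000e-04 -5.310e-02] w 64.7 F [-0.4 -0.2  0.2] q [ 0.01  0.65  0.82 -0.    1.67  1.63]
tool shift units [0.01 0.   1.5 ]
```

View pics/w2.png

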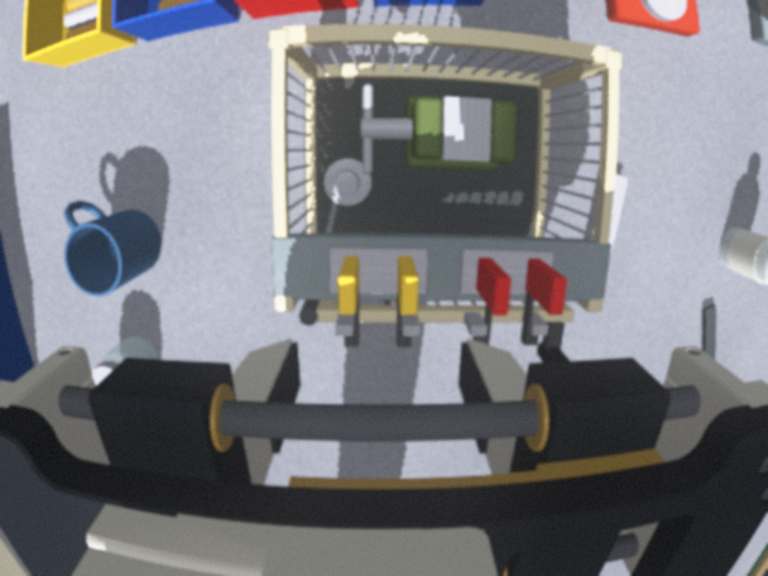

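View pics/s2.png

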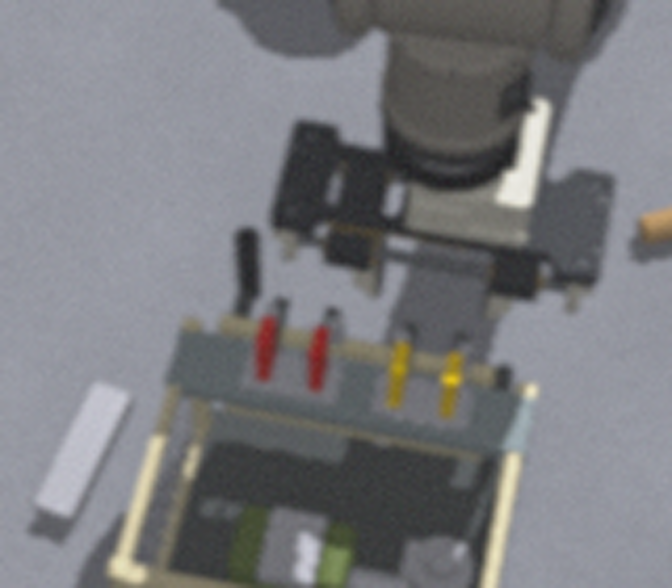

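Wrist view: the yellow pair's midpoint is at column 378 and the fingers' midpoint at 379, so they are centred. Going down.

>>> carry_out(
  xyz=[
    [0, 0, 0.4],
    [0, 0, 0.4],
    [0, 0, 0.3],
    [0, 0, 0.25],
    [0, 0, 0.15],
    [0, 0, 0],
    [0, 0, 0],
  ],
  dr=[
    [0, 0, 0],
    [0, 0, 0],
    [0, 0, 0],
    [0, 0, 0],
    [0, 0, 0],
    [0, 0, 0],
    [0, 0, 0],
  ],
)

```text
time: 4.3
tool_pos: [690.2, 83.0, 202.2]
tcp_rot: [-3.142, -0.001, -0.052]
contact_force: [0.6, -0.8, 0.2]
grip_width: 64.3
```

Run:
```python
from h import *
from plant import capture
g=np.load("g.npy"); rel(g2w(g,[(35,50,201)])[0])
c=capture("side"); i=c["image"][110:260,120:290]
cv2.imwrite("pics/d3.png",cv2.resize(i,None,fx=4,fy=4,interpolation=cv2.INTER_CUBIC))
```

```text
t 4.3 pos [690.2  83.  202.2] rot [-3.1416e+00 -1.5000e-03 -5.2200e-02] w 64.3 F [ 0.6 -0.8  0.2] q [ 0.01  0.68  1.   -0.    1.46  1.63]
tool shift units [-0.    0.03  0.02]
```

View pics/d3.png

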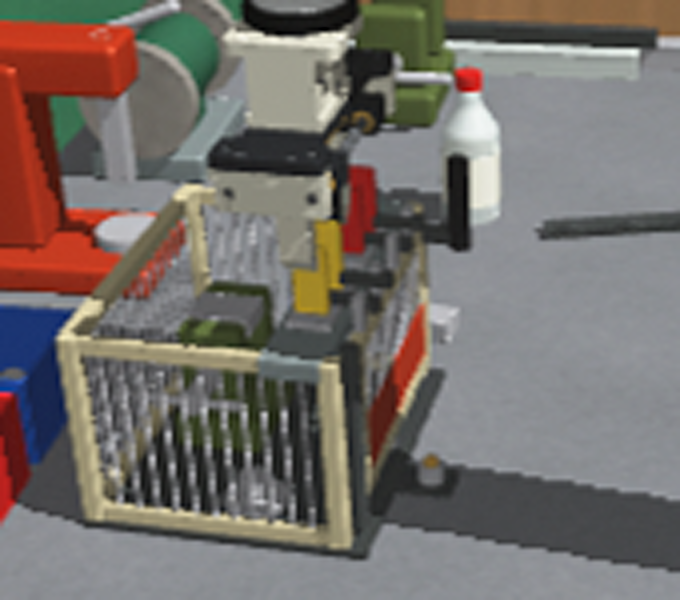

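Run:
```python
from h import *
import pickle
c=pickle.load(open("c0.pkl","rb"))["side"]
g=np.load("g.npy")
for P in [(35,101,179),(35,82,179),(23,73,167),(47,73,167),(47,73,218)]:
    p=proj(c,g2w(g,[P]))[0]; print(P,((p-[120,110])*4).round())
```

```text
(35, 101, 179) [297. 319.]
(35, 82, 179) [306. 305.]
(23, 73, 167) [327. 315.]
(47, 73, 167) [294. 312.]
(47, 73, 218) [288. 247.]
```

Run:
```python
from h import *
from plant import capture
c=capture("side"); i=c["image"][145:200,165:235]
cv2.imwrite("pics/d4.png",cv2.resize(i,None,fx=10,fy=10,interpolation=cv2.INTER_CUBIC))
c=capture("wrist"); cv2.imwrite("pics/w4.png",cv2.resize(c["image"],None,fx=1.5,fy=1.5))
```

```text
(no output)
```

View pics/d4.png

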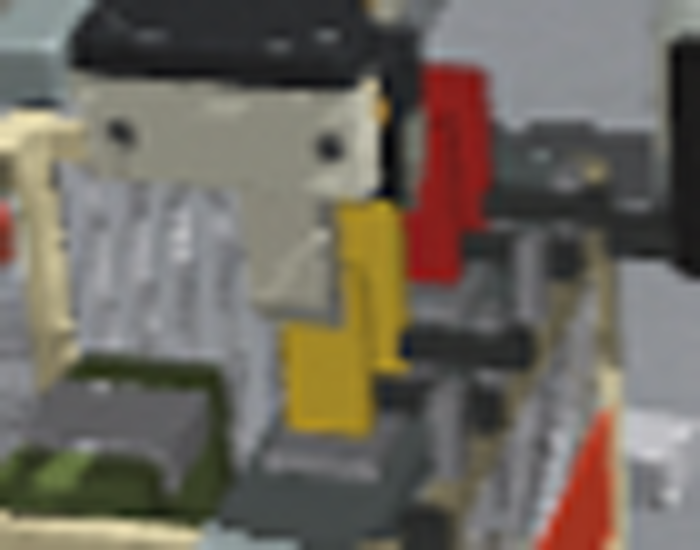

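View pics/w4.png

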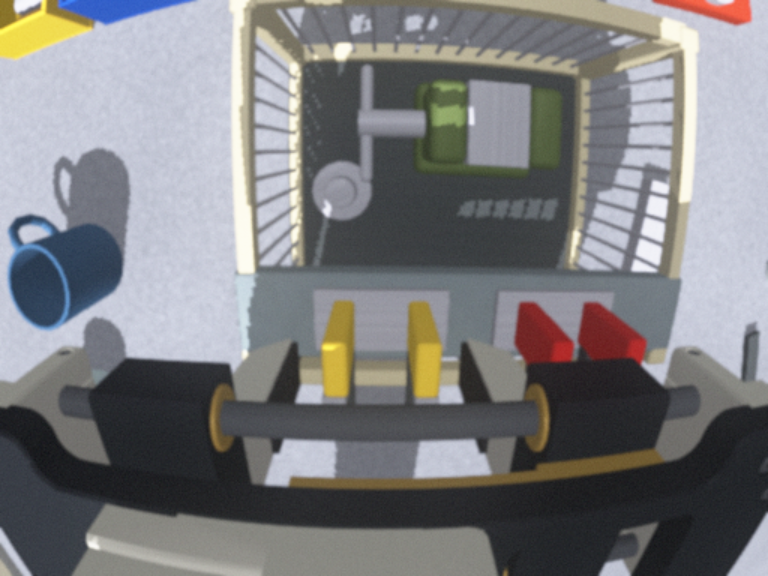

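Run:
```python
from h import *
from plant import capture,get_obs
o=get_obs(); M=R6(o["tcp_rot"]); print(o["tool_pos"])
c=capture("wrist"); s=capture("side")
for z in (-30,-20,-10,0,10,22):
    for x in (-9.5,9.5):
        P=[M@np.array([x,y,z])+o["tool_pos"] for y in (-51,-32,32,51)]
        print(z,x,"wrist",(proj(c,P,True)*1.5).round(0).tolist(),"side d4",((proj(s,P)-[165,145])*10).round().tolist())
```

```text
[690.14683017  83.04015153 201.94877076]
-30 -9.5 wrist [[241.0, 409.0], [290.0, 411.0], [463.0, 412.0], [512.0, 410.0]] side d4 [[313.0, 279.0], [333.0, 246.0], [398.0, 141.0], [416.0, 111.0]]
-30 9.5 wrist [[234.0, 365.0], [285.0, 366.0], [468.0, 367.0], [519.0, 365.0]] side d4 [[243.0, 273.0], [264.0, 240.0], [332.0, 135.0], [351.0, 106.0]]
-20 -9.5 wrist [[248.0, 396.0], [294.0, 398.0], [459.0, 398.0], [506.0, 396.0]] side d4 [[315.0, 312.0], [335.0, 279.0], [400.0, 173.0], [418.0, 143.0]]
-20 9.5 wrist [[242.0, 353.0], [290.0, 354.0], [463.0, 354.0], [512.0, 353.0]] side d4 [[246.0, 307.0], [267.0, 273.0], [334.0, 167.0], [353.0, 138.0]]
-10 -9.5 wrist [[254.0, 383.0], [298.0, 385.0], [455.0, 385.0], [500.0, 384.0]] side d4 [[318.0, 346.0], [338.0, 312.0], [402.0, 205.0], [420.0, 175.0]]
-10 9.5 wrist [[249.0, 342.0], [295.0, 343.0], [458.0, 343.0], [505.0, 342.0]] side d4 [[248.0, 340.0], [270.0, 306.0], [337.0, 199.0], [355.0, 169.0]]
0 -9.5 wrist [[259.0, 372.0], [302.0, 373.0], [451.0, 374.0], [494.0, 372.0]] side d4 [[320.0, 379.0], [340.0, 345.0], [404.0, 236.0], [422.0, 206.0]]
0 9.5 wrist [[255.0, 332.0], [299.0, 333.0], [454.0, 333.0], [499.0, 332.0]] side d4 [[251.0, 373.0], [272.0, 339.0], [339.0, 231.0], [358.0, 201.0]]
10 -9.5 wrist [[265.0, 362.0], [305.0, 363.0], [448.0, 363.0], [489.0, 362.0]] side d4 [[323.0, 411.0], [343.0, 377.0], [406.0, 268.0], [424.0, 237.0]]
10 9.5 wrist [[261.0, 323.0], [303.0, 324.0], [451.0, 324.0], [493.0, 323.0]] side d4 [[254.0, 405.0], [275.0, 371.0], [341.0, 262.0], [360.0, 232.0]]
22 -9.5 wrist [[270.0, 351.0], [309.0, 351.0], [445.0, 351.0], [484.0, 351.0]] side d4 [[325.0, 450.0], [345.0, 415.0], [408.0, 305.0], [426.0, 274.0]]
22 9.5 wrist [[267.0, 314.0], [307.0, 314.0], [447.0, 314.0], [487.0, 314.0]] side d4 [[257.0, 444.0], [278.0, 409.0], [344.0, 299.0], [362.0, 269.0]]
```

The visible fingertips sit about 31 mm higher than the stated 22 mm ahead of the TCP. The side and wrist cameras agree on this. I'll go down only 6 mm, which is safe under either figure, and squeeze there.

>>> carry_out(
  xyz=[
    [0, 0.02, 0.05],
    [0, 0, 0.05],
    [0, 0, 0],
  ],
  dr=[
    [0, 0, 0],
    [0, 0, 0],
    [0, 0, 0],
  ],
)

```text
time: 4.92
tool_pos: [689.6, 81.8, 194.8]
tcp_rot: [3.141, 0.001, -0.052]
contact_force: [0.6, 0.3, 0.0]
grip_width: 64.4
```

>>> carry_out(
  xyz=[
    [0, 0, 0],
    [0, 0, 0],
    [0, 0, 0],
    [0, 0, 0],
    [0, 0, 0],
    [0, 0, 0],
  ],
  dr=[
    [0, 0, 0],
    [0, 0, 0],
    [0, 0, 0],
    [0, 0, 0],
    [0, 0, 0],
    [0, 0, 0],
  ],
  gripper=-0.3,
)

```text
time: 5.68
tool_pos: [689.9, 82.2, 195.5]
tcp_rot: [-3.141, -0.0, -0.052]
contact_force: [-0.2, 2.7, 0.2]
grip_width: 32.6
```

Run:
```python
from h import *
from plant import capture
g=np.load("g.npy"); rel(g2w(g,[(35,50,196)])[0])
c=capture("side"); i=c["image"][145:200,165:235]
cv2.imwrite("pics/d5.png",cv2.resize(i,None,fx=10,fy=10,interpolation=cv2.INTER_CUBIC))
c=capture("wrist"); cv2.imwrite("pics/w5.png",cv2.resize(c["image"],None,fx=1.5,fy=1.5))
```

```text
t 5.67 pos [689.9  82.2 195.5] rot [-3.1412e+00 -3.0000e-04 -5.2000e-02] w 32.6 F [-0.2  2.7  0.2] q [0.01 0.68 1.01 0.   1.44 1.63]
tool shift units [ 0.    0.01 -0.01]
```

View pics/d5.png

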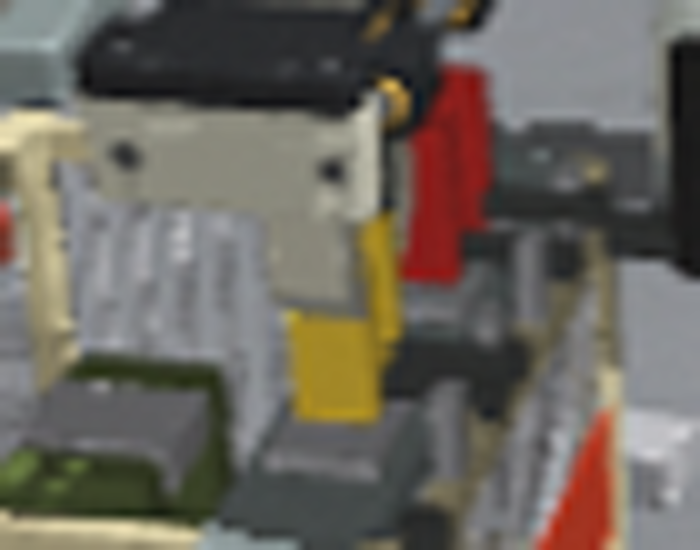

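View pics/w5.png

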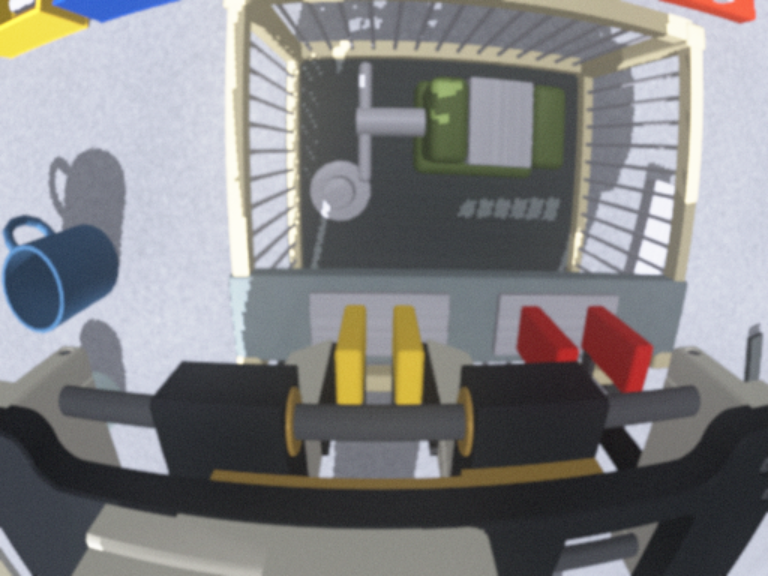

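The fingers are on both yellow tabs and pushing them in (32.6 mm wide now). Closing fully.

>>> carry_out(
  xyz=[
    [0, 0, 0],
    [0, 0, 0],
    [0, 0, 0],
    [0, 0, 0],
    [0, 0, 0],
    [0, 0, 0],
  ],
  dr=[
    [0, 0, 0],
    [0, 0, 0],
    [0, 0, 0],
    [0, 0, 0],
    [0, 0, 0],
    [0, 0, 0],
  ],
  gripper=-1,
)

```text
time: 6.52
tool_pos: [689.8, 82.2, 195.7]
tcp_rot: [-3.141, -0.001, -0.052]
contact_force: [-0.4, 5.3, 5.4]
grip_width: 21.7
```

Run:
```python
from h import *
from plant import capture
g=np.load("g.npy"); rel(g2w(g,[(35,50,196)])[0])
c=capture("side"); i=c["image"][145:200,165:235]
cv2.imwrite("pics/d6.png",cv2.resize(i,None,fx=10,fy=10,interpolation=cv2.INTER_CUBIC))
c=capture("wrist"); cv2.imwrite("pics/w6.png",cv2.resize(c["image"][180:310,150:360],None,fx=3.5,fy=3.5))
```

```text
t 6.53 pos [689.8  82.2 195.7] rot [-3.1411e+00 -5.0000e-04 -5.2000e-02] w 21.7 F [-0.4  5.3  5.4] q [0.01 0.68 1.01 0.   1.44 1.63]
tool shift units [ 0.    0.01 -0.  ]
```

View pics/d6.png

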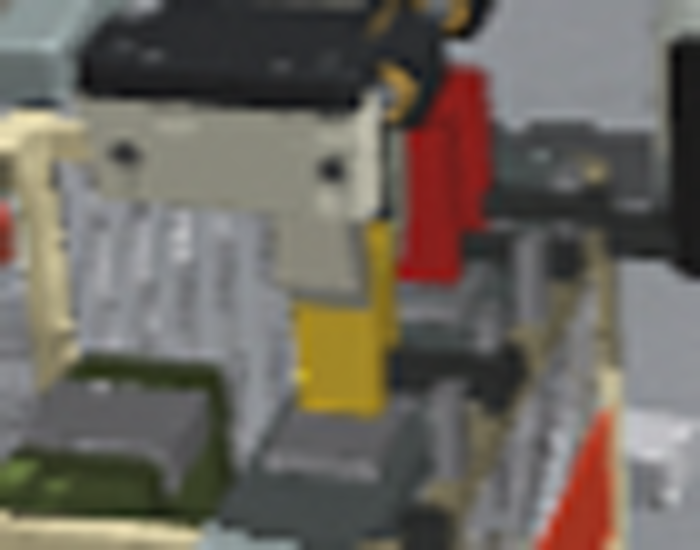

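View pics/w6.png

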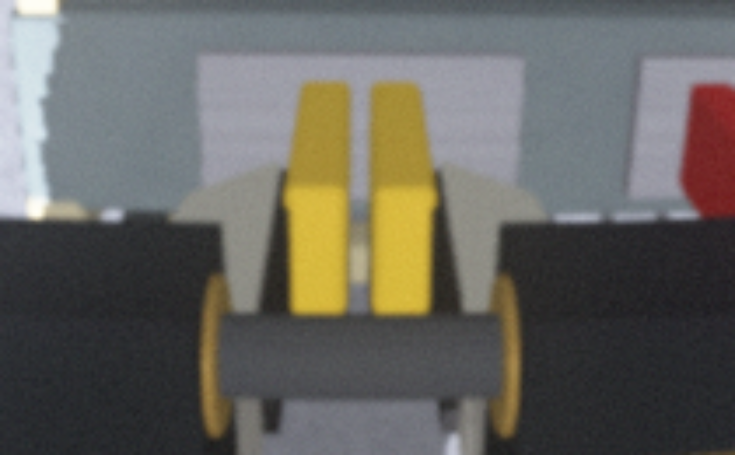

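The yellow tabs have only a small gap left, and the opening is 21.7 mm, no more than the 24 mm of a full squeeze. I'll hold with a small correction that centres the grip, then open.

>>> carry_out(
  xyz=[
    [0, -0.02, 0],
    [0, 0, 0],
    [0, 0, 0],
  ],
  dr=[
    [0, 0, 0],
    [0, 0, 0],
    [0, 0, 0],
  ],
)

```text
time: 7.0
tool_pos: [689.8, 82.2, 195.7]
tcp_rot: [3.14, -0.0, -0.053]
contact_force: [-1.9, 1.2, 5.0]
grip_width: 22.1
```

>>> carry_out(
  xyz=[
    [0, 0, 0],
    [0, 0, 0],
    [0, 0, 0],
    [0, 0, 0],
    [0, 0, 0],
    [0, 0, 0],
  ],
  dr=[
    [0, 0, 0],
    [0, 0, 0],
    [0, 0, 0],
    [0, 0, 0],
    [0, 0, 0],
    [0, 0, 0],
  ],
  gripper=0.2,
)

```text
time: 7.75
tool_pos: [689.9, 83.0, 195.3]
tcp_rot: [3.141, -0.0, -0.052]
contact_force: [-0.1, -0.2, -0.1]
grip_width: 55.0
```

>>> carry_out(
  xyz=[
    [0, 0, -0.3],
    [0, 0, -0.5],
    [0, 0, -0.4],
    [0, 0, 0],
    [0, 0, 0],
  ],
  dr=[
    [0, 0, 0],
    [0, 0, 0],
    [0, 0, 0],
    [0, 0, 0],
    [0, 0, 0],
  ],
  gripper=0.4,
)

```text
time: 8.38
tool_pos: [689.4, 83.0, 266.0]
tcp_rot: [3.141, 0.002, -0.052]
contact_force: [-0.4, -1.1, -0.2]
grip_width: 64.4
```

Run:
```python
from h import *
from plant import capture
g=np.load("g.npy"); rel(g2w(g,[(35,-40,268)])[0])
c=capture("side"); i=c["image"][110:260,120:290]
cv2.imwrite("pics/d7.png",cv2.resize(i,None,fx=4,fy=4,interpolation=cv2.INTER_CUBIC))
c=capture("wrist"); cv2.imwrite("pics/w7.png",cv2.resize(c["image"],None,fx=1.5,fy=1.5))
```

```text
t 8.38 pos [689.4  83.  266. ] rot [ 3.1414e+00  1.8000e-03 -5.2200e-02] w 64.4 F [-0.4 -1.1 -0.2] q [ 0.01  0.66  0.87 -0.    1.61  1.63]
tool shift units [ 0.01  1.53 -0.03]
```

View pics/w7.png

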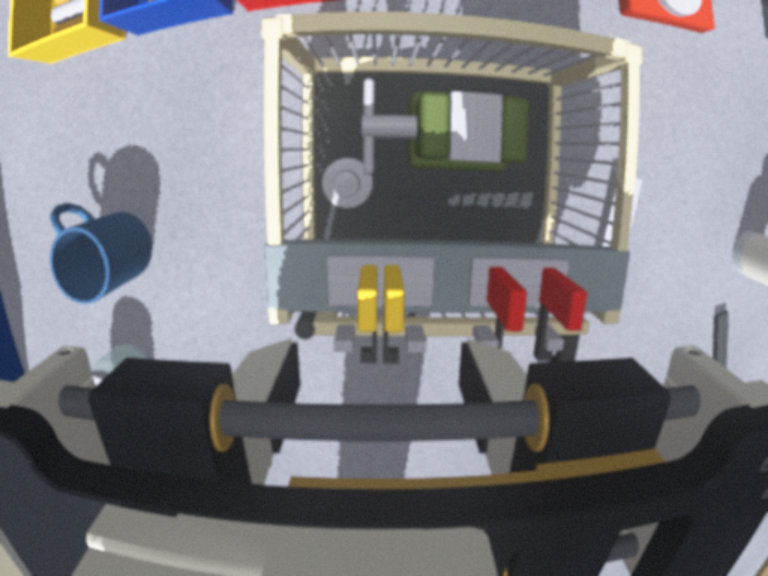

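The wrist view shows the yellow tabs squeezed together at (368,297) and (393,297). Moving to red.

>>> carry_out(
  xyz=[
    [0, 0.5, 0],
    [0, 0.52, 0],
    [0, 0.5, 0],
    [0, 0, 0],
    [0, 0, 0],
    [0, 0, 0],
  ],
  dr=[
    [0, 0, 0],
    [0, 0, 0],
    [0, 0, 0],
    [0, 0, 0],
    [0, 0, 0],
    [0, 0, 0],
  ],
)

```text
time: 9.22
tool_pos: [685.1, -6.9, 267.0]
tcp_rot: [-3.141, 0.0, -0.051]
contact_force: [0.4, 0.1, 0.2]
grip_width: 64.2
```

Run:
```python
from h import *
from plant import capture
g=np.load("g.npy"); rel(g2w(g,[(35,-40,195)])[0])
c=capture("wrist"); cv2.imwrite("pics/w8.png",cv2.resize(c["image"],None,fx=1.5,fy=1.5))
```

```text
t 9.22 pos [685.1  -6.9 267. ] rot [-3.1414e+00  5.0000e-04 -5.0800e-02] w 64.2 F [0.4 0.1 0.2] q [-0.12  0.64  0.91  0.    1.59  1.5 ]
tool shift units [0.01 0.03 1.2 ]
```

View pics/w8.png

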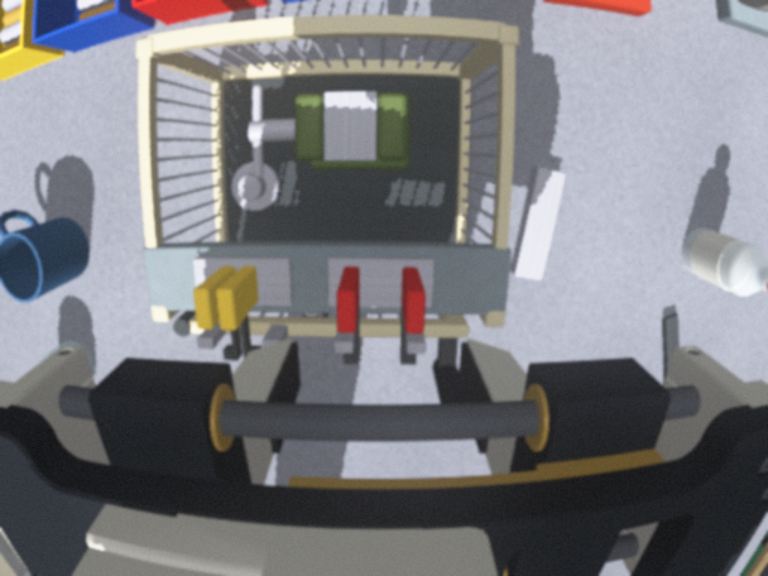

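>>> carry_out(
  xyz=[
    [0, 0.01, 0.35],
    [0, 0, 0.35],
    [0, 0, 0.3],
    [0, 0, 0.2],
    [0, 0, 0],
    [0, 0, 0],
  ],
  dr=[
    [0, 0, 0],
    [0, 0, 0],
    [0, 0, 0],
    [0, 0, 0],
    [0, 0, 0],
    [0, 0, 0],
  ],
)

```text
time: 10.02
tool_pos: [685.5, -8.5, 196.2]
tcp_rot: [3.141, -0.002, -0.052]
contact_force: [-0.6, -0.3, 0.7]
grip_width: 64.1
```

>>> carry_out(
  xyz=[
    [0, 0, 0],
    [0, 0, 0],
    [0, 0, 0],
    [0, 0, 0],
    [0, 0, 0],
    [0, 0, 0],
    [0, 0, 0],
    [0, 0, 0],
  ],
  dr=[
    [0, 0, 0],
    [0, 0, 0],
    [0, 0, 0],
    [0, 0, 0],
    [0, 0, 0],
    [0, 0, 0],
    [0, 0, 0],
    [0, 0, 0],
  ],
  gripper=-1,
)

```text
time: 11.02
tool_pos: [685.3, -7.7, 196.2]
tcp_rot: [-3.14, -0.001, -0.052]
contact_force: [-0.7, 5.9, 3.8]
grip_width: 21.9
```

Run:
```python
from h import *
from plant import capture
g=np.load("g.npy"); rel(g2w(g,[(35,-40,195)])[0])
c=capture("wrist"); cv2.imwrite("pics/w9.png",cv2.resize(c["image"],None,fx=1.5,fy=1.5))
```

```text
t 11.03 pos [685.3  -7.7 196.2] rot [-3.1404e+00 -1.2000e-03 -5.1800e-02] w 21.9 F [-0.7  5.9  3.8] q [-0.12  0.66  1.05  0.    1.43  1.5 ]
tool shift units [0.   0.01 0.02]
```

View pics/w9.png

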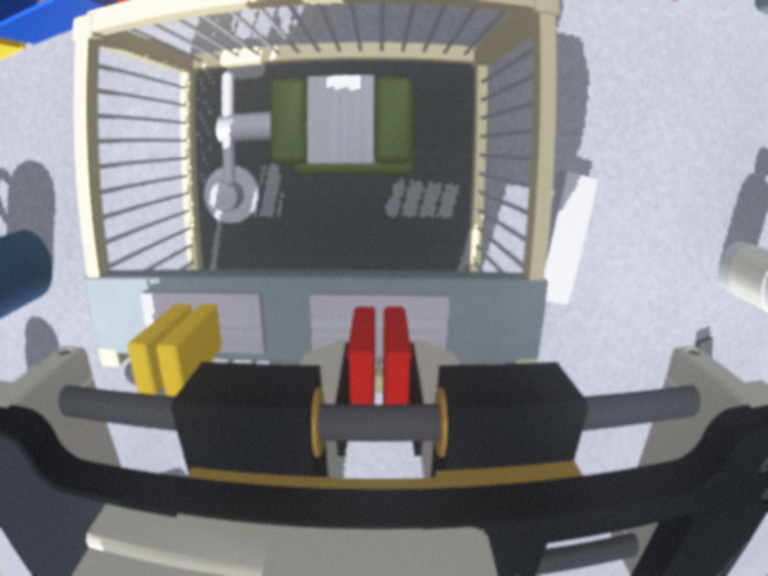

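Both catches look home: the red tabs are pressed together and the width is 21.9 mm. Holding briefly, then releasing and lifting.

>>> carry_out(
  xyz=[
    [0, -0.02, 0],
    [0, 0, 0],
    [0, 0, 0],
  ],
  dr=[
    [0, 0, 0],
    [0, 0, 0],
    [0, 0, 0],
  ],
)

```text
time: 11.45
tool_pos: [685.3, -7.7, 196.2]
tcp_rot: [3.141, -0.001, -0.052]
contact_force: [-1.1, 2.7, 6.4]
grip_width: 21.4
```

>>> carry_out(
  xyz=[
    [0, 0, 0],
    [0, 0, 0],
    [0, 0, 0],
    [0, 0, 0],
    [0, 0, 0],
    [0, 0, 0],
  ],
  dr=[
    [0, 0, 0],
    [0, 0, 0],
    [0, 0, 0],
    [0, 0, 0],
    [0, 0, 0],
    [0, 0, 0],
  ],
  gripper=0.2,
)

```text
time: 12.2
tool_pos: [685.1, -7.5, 195.3]
tcp_rot: [3.141, -0.0, -0.052]
contact_force: [0.4, 0.3, -0.4]
grip_width: 55.0
```

>>> carry_out(
  xyz=[
    [0, 0, -0.4],
    [0, 0, -0.6],
    [0, 0, -0.4],
    [-0.6, 0, 0],
    [-0.6, 0, 0],
    [-0.6, 0, 0],
    [0, 0, 0],
    [0, 0, 0],
  ],
  dr=[
    [0, 0, 0],
    [0, 0, 0],
    [0, 0, 0],
    [0, 0, 0],
    [0, 0, 0],
    [0, 0, 0],
    [0, 0, 0],
    [0, 0, 0],
  ],
)

```text
time: 13.2
tool_pos: [578.0, -1.9, 279.8]
tcp_rot: [3.141, -0.002, -0.052]
contact_force: [-0.1, -0.8, 0.0]
grip_width: 55.1
```

Run:
```python
from h import *
from plant import capture
import pickle
g=np.load("g.npy"); H=g2w(g,[(-34,g[3]-187,193)])[0]; rel(H)
c=capture("wrist"); pickle.dump(c,open("w10.pkl","wb")); cv2.imwrite("pics/w10.png",cv2.resize(c["image"],None,fx=1.5,fy=1.5))
H[2]=218; print(proj(c,H,True)*1.5)
```

```text
t 13.2 pos [578.   -1.9 279.8] rot [ 3.1414e+00 -1.5000e-03 -5.2200e-02] w 55.1 F [-0.1 -0.8  0. ] q [-0.14  0.4   1.26 -0.    1.47  1.49]
tool shift units [0.64 0.79 1.45]
[[467.09605351 235.49785504]]
```

View pics/w10.png

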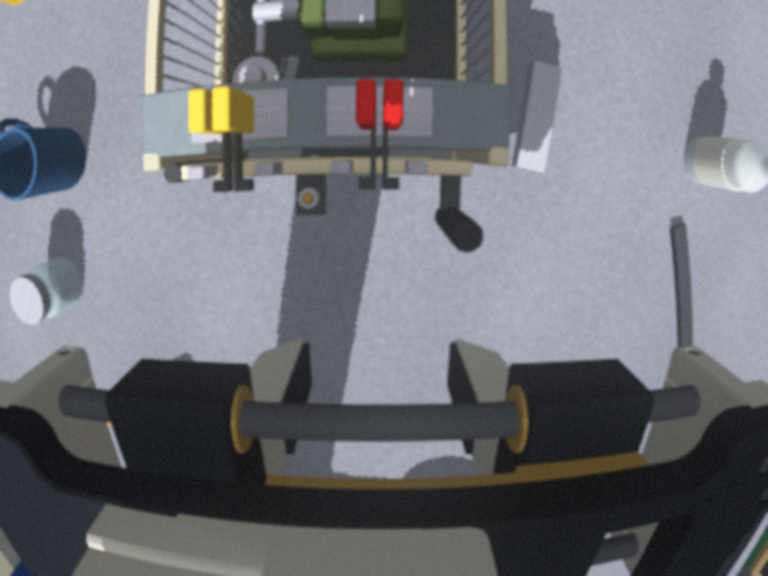

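Both catches show their tabs together. The handle top is at (466,235) against a prediction of (467,235.5), so I'll go over it and down.

>>> carry_out(
  xyz=[
    [0.32, 0.4, 0],
    [0.32, 0.4, 0],
    [0, 0, 0.2],
    [0, 0, 0.4],
    [0, 0, 0.4],
    [0, 0, 0.3],
    [0, 0, 0.15],
    [0, 0, 0],
  ],
  dr=[
    [0, 0, 0],
    [0, 0, 0],
    [0, 0, 0],
    [0, 0, 0],
    [0, 0, 0],
    [0, 0, 0],
    [0, 0, 0],
    [0, 0, 0],
  ],
)

```text
time: 14.25
tool_pos: [612.9, -51.3, 191.6]
tcp_rot: [-3.141, 0.001, -0.052]
contact_force: [0.2, 0.4, -0.1]
grip_width: 54.8
```

Run:
```python
from h import *
from plant import capture
g=np.load("g.npy"); H=g2w(g,[(-34,g[3]-187,193)])[0]; rel(H)
c=capture("wrist"); cv2.imwrite("pics/w11.png",cv2.resize(c["image"],None,fx=1.5,fy=1.5))
c=capture("side"); i=c["image"][130:220,165:285]
cv2.imwrite("pics/d11.png",cv2.resize(i,None,fx=6,fy=6,interpolation=cv2.INTER_CUBIC))
```

```text
t 14.25 pos [612.9 -51.3 191.6] rot [-3.1413e+00  1.4000e-03 -5.1800e-02] w 54.8 F [ 0.2  0.4 -0.1] q [-0.21  0.53  1.3   0.    1.31  1.41]
tool shift units [ 0.02  0.   -0.02]
```

View pics/w11.png

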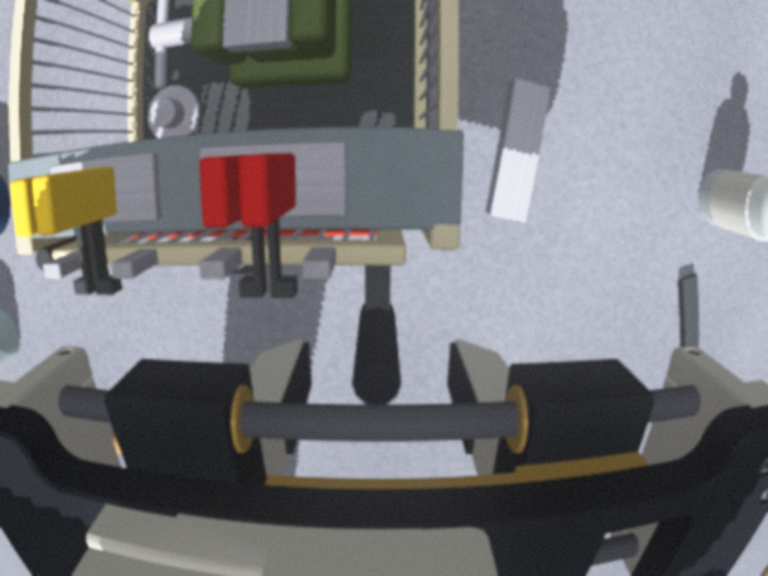

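View pics/d11.png

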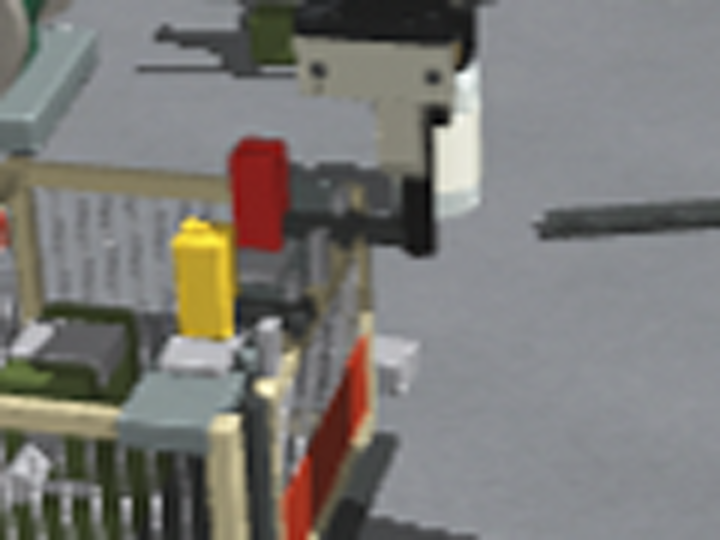

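>>> carry_out(
  xyz=[
    [0.02, 0, 0.05],
    [0, 0, 0],
    [0, 0, 0],
    [0, 0, 0],
    [0, 0, 0],
    [0, 0, 0],
    [0, 0, 0],
    [0, 0, 0],
  ],
  dr=[
    [0, 0, 0],
    [0, 0, 0],
    [0, 0, 0],
    [0, 0, 0],
    [0, 0, 0],
    [0, 0, 0],
    [0, 0, 0],
    [0, 0, 0],
  ],
  gripper=-1,
)

```text
time: 15.35
tool_pos: [614.6, -50.4, 189.4]
tcp_rot: [-3.139, -0.001, -0.052]
contact_force: [0.2, 5.5, 0.6]
grip_width: 17.4
```

Run:
```python
from h import *
from plant import capture,get_obs
g=np.load("g.npy"); rel(g2w(g,[(-34,g[3]-187,190)])[0])
o=get_obs()
# plan: gate angle steps n; tool yaw follows frac
ax=g2w(g,[(0,g[3],0)])[0][:2]; p=o["tool_pos"][:2]; r0=p-ax; print("R",np.linalg.norm(r0))
N=20; A=1.27; f=0.7
yaw0=o["tcp_rot"][2]; prev=p; 
for k in range(1,N+1):
    a=-A*k/N; c,s=np.cos(a),np.sin(a); q=ax+np.array([c*r0[0]-s*r0[1],s*r0[0]+c*r0[1]])
    y=yaw0+f*(-A)*(k-1)/N; d=q-prev; tx=np.array([np.cos(y),np.sin(y)]); ty=np.array([np.sin(y),-np.cos(y)])
    print(k,round(-a,3),(np.array([d@tx,d@ty])/60).round(3),"dz",round(np.degrees(f*A/N)/8,3),q.round(0)); prev=q
```

```text
t 15.35 pos [614.6 -50.4 189.4] rot [-3.1395e+00 -5.0000e-04 -5.1700e-02] w 17.4 F [0.2 5.5 0.6] q [-0.21  0.53  1.3   0.    1.31  1.41]
tool shift units [-0.01  0.02 -0.01]
R 188.96830783811026
1 0.064 [-0.196 -0.042] dz 0.318 [603. -47.]
2 0.127 [-0.195 -0.045] dz 0.318 [592. -43.]
3 0.191 [-0.194 -0.049] dz 0.318 [581. -39.]
4 0.254 [-0.193 -0.053] dz 0.318 [570. -34.]
5 0.318 [-0.192 -0.057] dz 0.318 [559. -28.]
6 0.381 [-0.191 -0.06 ] dz 0.318 [549. -21.]
7 0.445 [-0.19  -0.064] dz 0.318 [540. -14.]
8 0.508 [-0.188 -0.067] dz 0.318 [531.  -6.]
9 0.572 [-0.187 -0.071] dz 0.318 [522.   2.]
10 0.635 [-0.186 -0.075] dz 0.318 [514.  11.]
11 0.699 [-0.184 -0.078] dz 0.318 [506.  20.]
12 0.762 [-0.183 -0.082] dz 0.318 [499.  30.]
13 0.826 [-0.181 -0.085] dz 0.318 [493.  40.]
14 0.889 [-0.179 -0.088] dz 0.318 [488.  51.]
15 0.953 [-0.178 -0.092] dz 0.318 [483.  62.]
16 1.016 [-0.176 -0.095] dz 0.318 [479.  73.]
17 1.079 [-0.174 -0.099] dz 0.318 [475.  85.]
18 1.143 [-0.172 -0.102] dz 0.318 [472.  96.]
19 1.206 [-0.17  -0.105] dz 0.318 [470. 108.]
20 1.27 [-0.168 -0.108] dz 0.318 [469. 120.]
```

>>> carry_out(
  xyz=[
    [-0.196, -0.042, 0],
    [-0.195, -0.045, 0],
    [-0.194, -0.049, 0],
    [0, 0, 0],
  ],
  dr=[
    [0, 0, 0.318],
    [0, 0, 0.318],
    [0, 0, 0.318],
    [0, 0, 0],
  ],
)

```text
time: 15.85
tool_pos: [580.8, -38.8, 189.4]
tcp_rot: [-3.139, -0.002, -0.186]
contact_force: [5.2, 4.1, -3.4]
grip_width: 17.2
```

Run:
```python
from h import *
from plant import capture
rel([581,-39,190])
c=capture("side"); i=c["image"][130:250,125:285]
cv2.imwrite("pics/d12.png",cv2.resize(i,None,fx=4.5,fy=4.5,interpolation=cv2.INTER_CUBIC))
```

```text
t 15.85 pos [580.8 -38.8 189.4] rot [-3.1391e+00 -2.0000e-03 -1.8600e-01] w 17.2 F [ 5.2  4.1 -3.4] q [-0.2   0.47  1.41  0.    1.26  1.56]
tool shift units [ 0.    0.   -0.01]
```

View pics/d12.png

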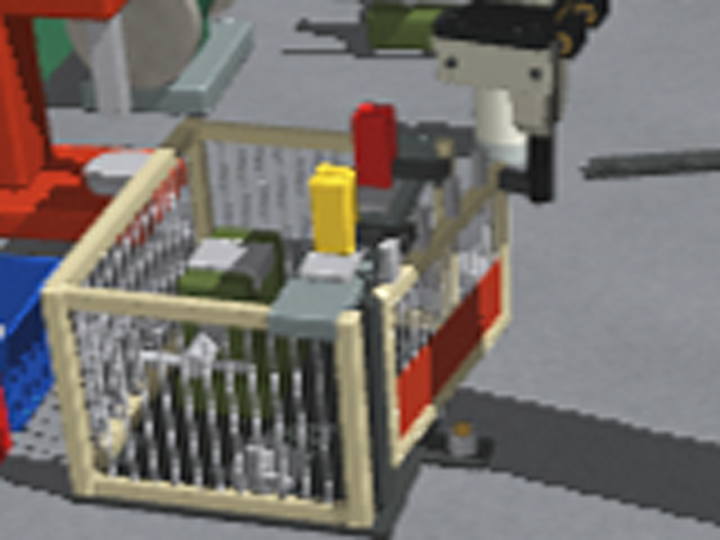

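The gate is following: its free edge is clear of the lugs, and the handle is still in the fingers at (540,150). I'll go on through the detent.

>>> carry_out(
  xyz=[
    [-0.193, -0.053, 0],
    [-0.192, -0.057, 0],
    [-0.191, -0.06, 0],
    [-0.19, -0.064, 0],
    [-0.188, -0.067, 0],
    [-0.187, -0.071, 0],
    [-0.186, -0.075, 0],
    [-0.184, -0.078, 0],
  ],
  dr=[
    [0, 0, 0.318],
    [0, 0, 0.318],
    [0, 0, 0.318],
    [0, 0, 0.318],
    [0, 0, 0.318],
    [0, 0, 0.318],
    [0, 0, 0.318],
    [0, 0, 0.318],
  ],
)

```text
time: 16.9
tool_pos: [507.4, 19.2, 189.4]
tcp_rot: [-3.14, -0.003, -0.543]
contact_force: [8.3, 1.1, -6.3]
grip_width: 17.3
```

Run:
```python
from h import *
from plant import capture
rel([506,20,190])
c=capture("side"); i=c["image"][130:250,125:285]
cv2.imwrite("pics/d13.png",cv2.resize(i,None,fx=4.5,fy=4.5,interpolation=cv2.INTER_CUBIC))
```

```text
t 16.9 pos [507.4  19.2 189.4] rot [-3.1397 -0.0033 -0.543 ] w 17.3 F [ 8.3  1.1 -6.3] q [-0.11  0.34  1.62  0.    1.18  2.  ]
tool shift units [-0.03  0.   -0.01]
```

View pics/d13.png

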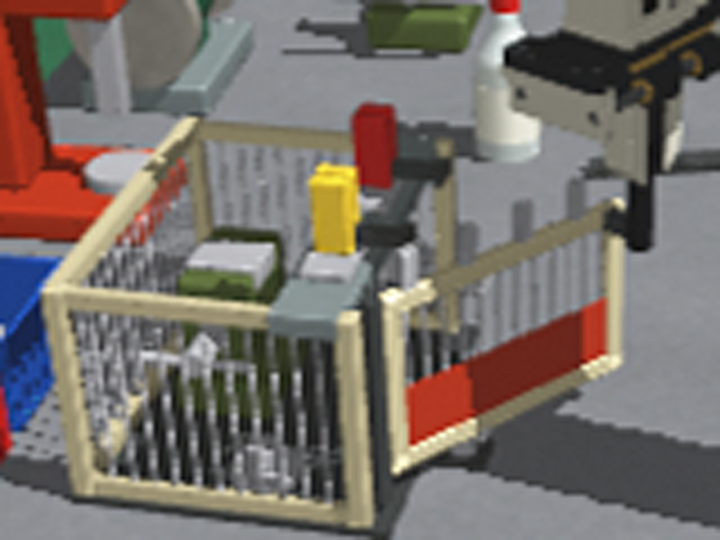

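The gate is past its detent and still held, with the handle at (640,200). On to 1.27.

>>> carry_out(
  xyz=[
    [-0.183, -0.082, 0],
    [-0.181, -0.085, 0],
    [-0.179, -0.088, 0],
    [-0.178, -0.092, 0],
    [-0.176, -0.095, 0],
    [-0.174, -0.099, 0],
    [-0.172, -0.102, 0],
    [-0.17, -0.105, 0],
  ],
  dr=[
    [0, 0, 0.318],
    [0, 0, 0.318],
    [0, 0, 0.318],
    [0, 0, 0.318],
    [0, 0, 0.318],
    [0, 0, 0.318],
    [0, 0, 0.318],
    [0, 0, 0.318],
  ],
)

```text
time: 17.95
tool_pos: [470.1, 106.2, 189.3]
tcp_rot: [3.14, -0.002, -0.898]
contact_force: [2.0, -4.6, -1.1]
grip_width: 17.3
```

>>> carry_out(
  xyz=[
    [-0.168, -0.108, 0],
    [0, 0, 0],
    [0, 0, 0],
    [0, 0, 0],
  ],
  dr=[
    [0, 0, 0.318],
    [0, 0, 0],
    [0, 0, 0],
    [0, 0, 0],
  ],
)

```text
time: 18.45
tool_pos: [468.5, 118.3, 189.3]
tcp_rot: [3.141, -0.0, -0.94]
contact_force: [-3.3, -3.4, 1.8]
grip_width: 17.3
```

Run:
```python
from h import *
from plant import capture
g=np.load("g.npy"); v=rel([469,120,190])
from plant import get_obs
ax=g2w(g,[(0,g[3],0)])[0][:2]; r=get_obs()["tool_pos"][:2]-ax
r0=g2w(g,[(-34,g[3]-187,0)])[0][:2]-ax
print("angle",np.arctan2(r0[1],r0[0])-np.arctan2(r[1],r[0]), np.linalg.norm(r))
c=capture("side"); i=c["image"][100:260,125:325]
cv2.imwrite("pics/d14.png",cv2.resize(i,None,fx=3.7,fy=3.7,interpolation=cv2.INTER_CUBIC))
c=capture("scene"); cv2.imwrite("pics/s14.png",cv2.resize(c["image"],None,fx=1.5,fy=1.5))
```

```text
t 18.45 pos [468.5 118.3 189.3] rot [ 3.1406 -0.     -0.9401] w 17.3 F [-3.3 -3.4  1.8] q [ 0.09  0.29  1.68 -0.    1.17  2.6 ]
tool shift units [-0.02 -0.02 -0.01]
angle 1.2588947082491935 189.805165867656
```

View pics/d14.png

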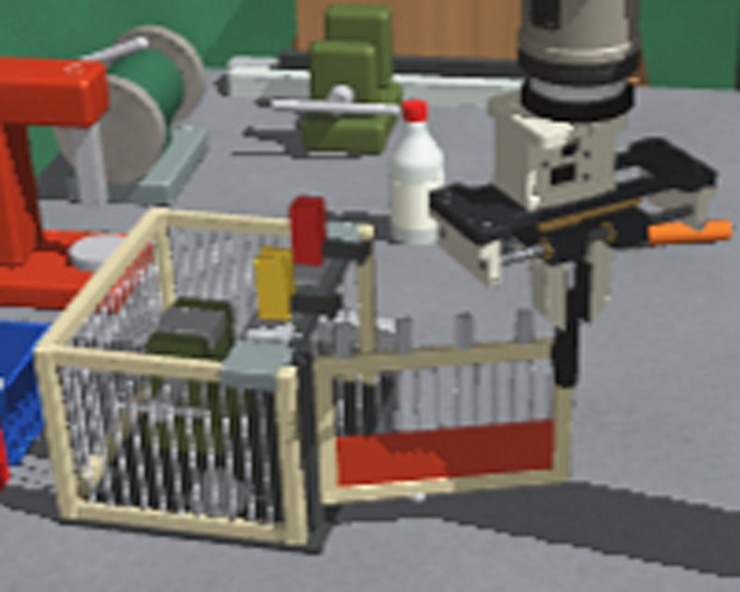

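View pics/s14.png

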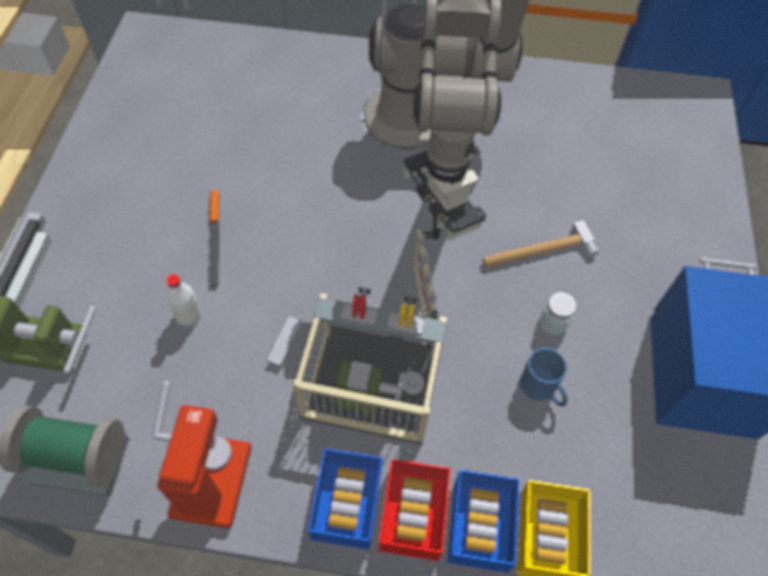

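The gate stands at about 1.26 rad with the handle gripped at (568,310) in the side picture. Both catches are in and the bystanders are where they started. I'll let it settle briefly, then hand in.

>>> carry_out(
  xyz=[
    [0, 0, 0],
    [0, 0, 0],
    [0, 0, 0],
    [0, 0, 0],
  ],
  dr=[
    [0, 0, 0],
    [0, 0, 0],
    [0, 0, 0],
    [0, 0, 0],
  ],
)

```text
time: 19.05
tool_pos: [468.5, 118.5, 189.3]
tcp_rot: [3.141, 0.0, -0.94]
contact_force: [-3.5, -3.9, 3.1]
grip_width: 17.2
```

Run:
```python
from h import *
from plant import *
rel([469,120,190]); print(abs(get_obs()["dq"]).max()); print(close_job())
```

```text
t 19.05 pos [468.5 118.5 189.3] rot [ 3.1406e+00  1.0000e-04 -9.4030e-01] w 17.2 F [-3.5 -3.9  3.1] q [ 0.09  0.29  1.68 -0.    1.17  2.6 ]
tool shift units [-0.01 -0.02 -0.01]
0.0025138654916735297
the job is handed in; nothing more can be done
None
```

I squeezed the yellow catch home, then the red, then swung the gate open by its handle past the detent. I handed the job in at 19 s with the fingers still gripping the handle.

**Last checks:**
- **Gate:** it stands at about 1.26 rad, worked out from the TCP position about the measured hinge axis. The arm was still.
- **Grip:** the fingers are shut on the rod, with the opening reading 17.2 mm on the 18 mm rod and about 6 N at the wrist.
- **Catches:** both still look fully pushed in.
- **Bystanders:** none looked moved in the last scene picture. I judged this by eye and did not measure it.

**Disagreements with the data given:**
- **Fingertips:** both cameras showed the fingertips about 31 mm short of the stated 22 mm ahead of the TCP. I chose grip heights that were safe either way, so the fingers held the tabs and rod nearer their tops than the given grip points.
- **Opening when squeezed:** it read about 22 mm on both catches, against the stated 24 mm.
- **Side force:** the wrist showed 5 to 6 N sideways during each squeeze until I shifted the tool about 1 mm to centre it. The force on each tab could not be read separately.

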